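# Close a two-piece plaster mould against the backstop and hold it for strapping

## Robot

A 6-joint arm with a two-finger parallel gripper is mounted at the origin on the work surface. World frame = base frame: x ahead of the robot, y to its left, z up, the work surface at z = 0. Lengths are in m, angles in rad, forces in N, time in s.
With the tool pointing down it reaches from about 0.325 to 0.925 m from the base axis. Payload 3.1 kg.
Tool frame: the origin (TCP) lies at the very end of the fingers, on their centre line; the grasp point (between the pads) lies robot.grip_point_offset behind it (robot.grip_point_offset is the distance from the TCP to the grasp point, in m); z points along the fingers, x is the direction in which the jaws open and shut, and the axes are right-handed (so a half turn about z gives the same grasp; the last joint's range is limited). The gripper opens to 85 mm and grips with 20 to 120 N. Pads are 22 mm wide; open, the fingers measure 114 mm over their backs; the gripper's body (76 mm by 85 mm) begins 54 mm behind the grasp point. The pads swing forward as they close: fully open they stand 13 mm farther back than shut.
Start: joints at [1.046, 0.217, 1.613, -0, 1.311, -0.112], TCP at [0.251, 0.573, 0.231] pointing down, gripper open.
Joint ranges: [-2.75, 2.75], [-0.78, 2.1], [0.31, 2.55], [-1.13, 4.27], [0.13, 2.63], [-2.58, 2.58]. Speed limits (rad/s): [2.79, 2.79, 3.14, 3.14, 3.14, 3.14].

## Interface

Orientations are given as a 3x3 rotation matrix whose columns are the frame's x, y, z axes.
In Python, from rig import robot, vision gives the robot as it stands. The module is installed in compiled form; this text tells all that it offers.
- The arm moves only by the shell command python3 -m crank 'ROWS' [FORCE]. ROWS is JSON, a list of rows, each a list of 3 entries, a list of its own where there are three numbers: the shift along the tool's x, y, z in m, then the turn about the tool's z in rad, then the finger opening in m, from 0 to 0.0854. A call has 1 to 20 rows; each row is the pose to reach, as a shift and turn from the pose commanded when the call began, along the tool's axes at that moment; what a row does not reach only later rows make up. A row lasts 1/8 s, in which the tool goes at most 62.5 mm and 10.7 degrees, less where a joint would pass 70% of its speed; a pose out of reach is approached as far as the arm can. A call with a gripper value outside its range is refused whole. The fingers move at their own pace and stop on an object; FORCE is the grip in N (left out, the last holds). Time passes only in rows, so rows that repeat a pose let the fingers close. It gives the time, the measured TCP pose, the force and the opening at its end, in the units of the state.
- robot.get_obs(): the state, without advancing time (a new reading comes with each control period).
- vision.read_camera(name): name is "scene" or "top"; returns (picture, depth): 420x560x3 uint8, blue, green, red; 420x560 float32, m along the optical axis (not along the pixel's ray), 0 where there is no reading.
- vision.calibration(name): a dict with "camera_matrix" (3x3 intrinsics, pixels), "dist" ([k1, k2, p1, p2, k3] as OpenCV has them; the pictures are not rectified), "R" (3x3) and "t" (3): a world point X has camera coordinates R X + t. Camera axes: x right, y down, z forward; pixel columns grow to the right and rows downward; lengths in m; the calibration is good to about 2 mm. A picture is of the moment at which its call begins. calibration takes no time and is no camera call.
- robot.sign_off(): hands the job in, once; it reports no verdict.
The state is a dict: "time_s": time; "joint_positions": joint angles; "joint_velocities": joint speeds; "tau": joint torques, N m; "tool_pos": TCP position; "tool_rot": TCP orientation; "wrist_force": force on the tool from outside, world axes, zero at the start; "torque": the same for the moment, N m; "gripper_width": finger opening in m.
Only numpy, scipy, OpenCV 4.12 (cv2) and the standard library are available. Lean on these libraries where they do the work, as an engineer would, in place of code of your own. Each camera call takes 0.05 s, during which the arm holds its last target.

## Task

Close the two-piece bud-vase mould for casting: pick up the loose tall half, stand it on the mould stand's board facing its mate, and bring it up gently until the natches (the small locating bumps) enter and the two faces meet flush. Then be the third hand for a colleague who will put the strap round: keep pressing the pair against the backstop with a steady push of about 14 N (8 to 20 N will do), for three seconds at least. Finish while still holding it pressed like that, do not let go, and leave everything else on the bench where it is.

Things in the scene. Friction and masses are not known exactly. Their poses are not given: they have to be found in the camera images.
- loose_half_mid (a point): Centre of the loose tall plaster mould half, upright on the bench: 120 mm tall (z), 64 wide (y), 50 thick (x), 0.36 kg. +x points out of its parting face (half a vase hollowed out; 4 natch bumps 5 mm high); at the start within 60 degrees of the way it must face. Strap groove 3 mm deep round back and sides 46-72 mm above the underside; the narrow sides (64 mm apart) are flat above and below it.
- mate_half_mid (a point): Centre (60 mm above the board) of its loose mate, same size, standing on the stand with its back to the backstop. +x points out of its parting face, away from the backstop; 4 pockets (13.4 mm wide, 7 deep) take the natches and line the halves up if they meet within 3 mm. Closed: centres 50 mm apart along this x, in line and level, x axes opposed.
- stand_board (a point): Mould stand, fixed to the bench: middle of the top of its plywood board, 300 (x) by 160 mm (y), 18 mm above the bench. +x is the pressing direction, towards the backstop, whose free face is at x = +75 mm; behind it a steel upright; both up to 120 mm above the board. The board in front of the mate (x below 0) is bare.
- backstop (a joint): How far the backstop is pushed back, m: 0 free, at most 0.014. Two plywood strips, one low, one high (strap gap between), slide along the stand's +x on rubber buffers that spare the plaster: 2 N per mm, no preload. The push between the halves is this plus 1 to 3 N, the mate's friction on the board.
- cup_half: A half of another mould, to be left alone: squat white plaster block 78 mm tall, 92 mm wide (its y), 48 mm thick (its x), standing on the bench near the loose tall half, either side of it. Origin at the centre of its underside.
- bud_vase: Finished white bud vase, 104 mm tall, 51 mm across, standing on the bench; to be left alone. Origin at the centre of its underside.
- slip_mug: Brown earthenware mug with a handle, 105 mm tall, 84 mm across; to be left alone. Origin at the centre of its underside.
- glaze_bowl: Small blue bowl, 42 mm tall, 104 mm across; to be left alone. Origin at the centre of its underside.
- brush: Paint brush, 190 mm long, lying flat; to be left alone. Origin under its middle.
- scraper: Broad flat-bladed scraper with a wooden handle, 180 mm long, lying flat; to be left alone. Origin under its middle.
There are look-alikes about, which are no part of the job. Leave any orange look-alike of the part that bears loose_half_mid alone. What is shaped like the part that bears mate_half_mid but purple is not meant.

How it is judged:
By the outcome, as a careful person would: the job done as asked, in the order asked, and still so for the second after the job is handed in, while the arm keeps its last pose, push and grip.
It also fails if it takes over 54 s, if anything falls off the work surface, if the arm or the gripper's body presses on something with over 40 N, if the wrist force passes 120 N, or if a joint passes its speed limit or range.

## Working session

There is one attempt and no reset: what is moved stays moved. The work goes in short steps, Python scripts to look and compute and a shell command to move; the robot and the scene stay as the last step left them, time stands still between calls to the robot, and variables do not carry over. Pictures are saved under pics/ and viewed, and the job is handed in when it is done.

```bash
mkdir -p pics; python3 - <<'E'
from rig import robot, vision
import cv2, numpy as np
o=robot.get_obs(); print(o['time_s'],o['tool_pos'],o['tool_rot'],o['wrist_force'],o['gripper_width'],robot.grip_point_offset)
for n in('scene','top'):
    im,d=vision.read_camera(n); cv2.imwrite(f'pics/{n}0.png',im); np.savez(f'{n}0.npz',im=im,d=d)
    c=vision.calibration(n); print(n,{k:np.round(v,4).tolist() for k,v in c.items()}, (d>0).mean())
E
```

```text
0.0 [0.25030593 0.57183011 0.22998082] [[ 4.01154820e-01  9.16009507e-01 -1.18019246e-03]
 [ 9.16007287e-01 -4.01156468e-01 -2.03401274e-03]
 [-2.33661685e-03 -2.65110879e-04 -9.99997235e-01]] [ 0.49098106 -0.69375735 -0.17709789] 0.08529262620625452 0.0187
scene {'camera_matrix': [[403.1133, 0.0, 286.2234], [0.0, 403.1133, 209.6913], [0.0, 0.0, 1.0]], 'dist': [-0.0845, 0.0, 0.0, 0.0, 0.0], 'R': [[0.7899, 0.613, -0.0143], [0.5148, -0.6756, -0.5277], [-0.3331, 0.4095, -0.8493]], 't': [-0.4638, -0.2123, 1.3879]} 0.9961054421768708
top {'camera_matrix': [[452.354, 0.0, 291.1741], [0.0, 452.354, 202.7562], [0.0, 0.0, 1.0]], 'dist': [0.0447, 0.0, 0.0, 0.0, 0.0], 'R': [[-0.016, -0.9999, -0.0019], [-0.9848, 0.0161, -0.173], [0.173, -0.0009, -0.9849]], 't': [0.0459, 0.5332, 1.0342]} 0.9963095238095238
```

View pics/scene0.png

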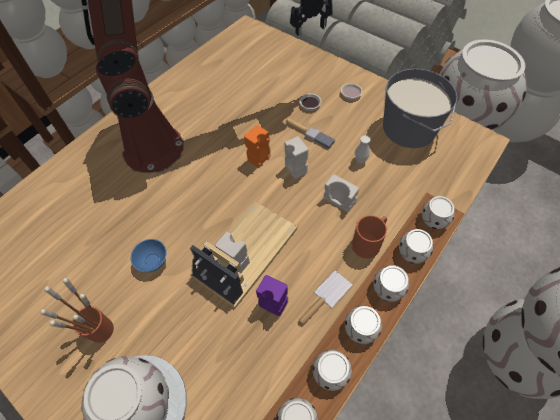

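View pics/top0.png

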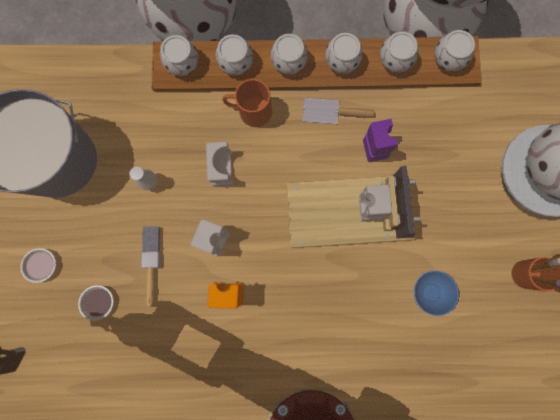

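```bash
python3 - <<'E'
import cv2,numpy as np
t=np.load('top0.npz')['im'];s=np.load('scene0.npz')['im']
a=cv2.resize(t[130:320,180:280],None,fx=4,fy=4,interpolation=cv2.INTER_CUBIC)[:600]
a=cv2.resize(t[130:275,180:270],None,fx=4,fy=4,interpolation=cv2.INTER_CUBIC)
b=cv2.resize(t[160:260,280:430],None,fx=5,fy=5,interpolation=cv2.INTER_CUBIC)
c=cv2.resize(s[115:225,235:370],None,fx=5,fy=5,interpolation=cv2.INTER_CUBIC)
d=cv2.resize(s[195:315,185:305],None,fx=5,fy=5,interpolation=cv2.INTER_CUBIC)
for n,i in zip('abcd',(a,b,c,d)): cv2.imwrite(f'pics/crop_{n}.png',i)
E
```

```text
(no output)
```

View pics/crop_a.png

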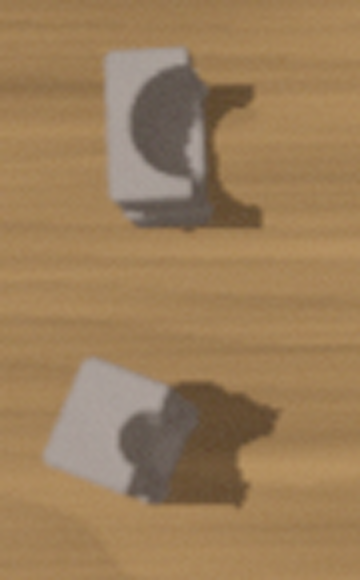

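View pics/crop_b.png

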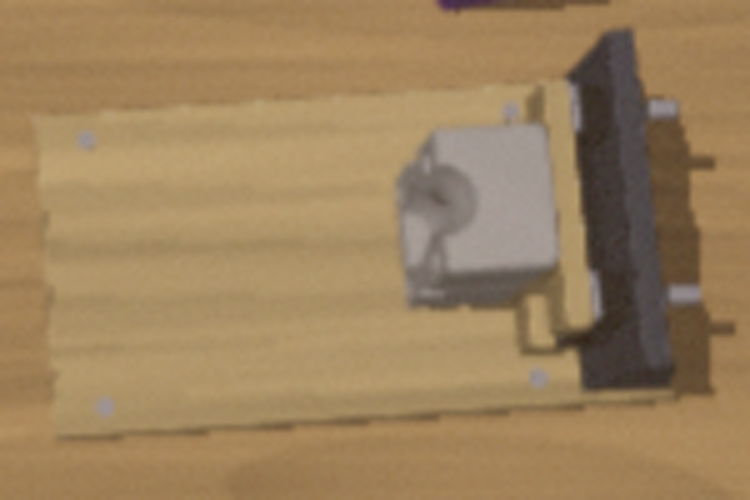

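View pics/crop_c.png

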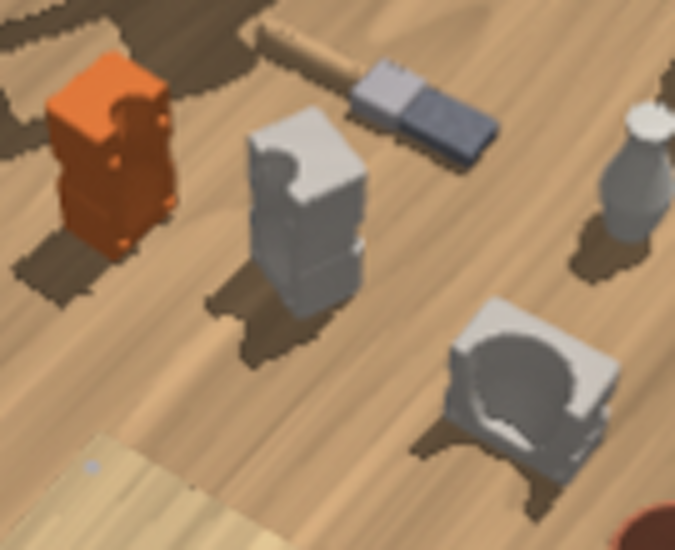

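View pics/crop_d.png

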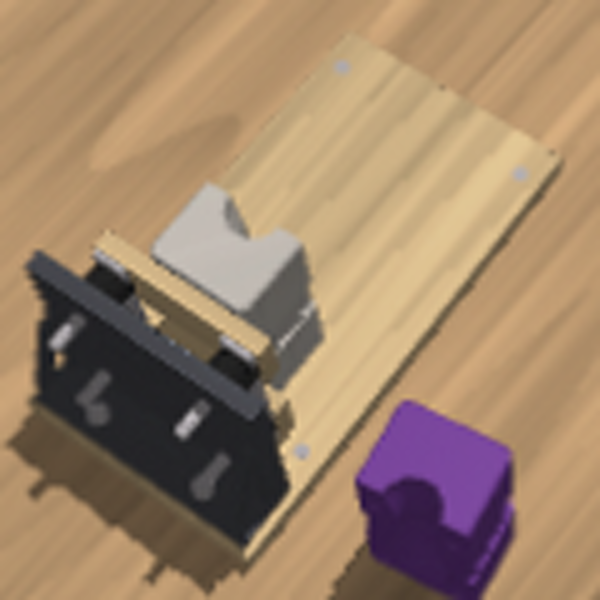

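```bash
cat > h.py <<'E'
import cv2,numpy as np
from rig import vision
def cloud(n,d):
    c=vision.calibration(n);K=np.array(c['camera_matrix']);R=np.array(c['R']);t=np.array(c['t'])
    H,W=d.shape;u,v=np.meshgrid(np.arange(W),np.arange(H))
    p=cv2.undistortPoints(np.stack([u,v],-1).reshape(-1,1,2).astype(np.float64),K,np.array(c['dist'])).reshape(-1,2)
    X=np.c_[p,np.ones(len(p))]*d.reshape(-1,1)
    return ((X-t)@R).reshape(H,W,3)
def ray_plane(n,uv,z):
    c=vision.calibration(n);K=np.array(c['camera_matrix']);R=np.array(c['R']);t=np.array(c['t'])
    p=cv2.undistortPoints(np.array(uv,float).reshape(-1,1,2),K,np.array(c['dist'])).reshape(-1,2)
    D=np.c_[p,np.ones(len(p))]@R; C=-R.T@t
    return C+D*((z-C[2])/D[:,2])[:,None]
def load(n,k): 
    f=np.load(f'{n}{k}.npz');return f['im'],f['d']
def grey(im):
    h=cv2.cvtColor(im,cv2.COLOR_BGR2HSV);return h
E
python3 - <<'E'
from h import *
B={'top':dict(loose=(190,215,245,260),mate=(355,180,398,225),cup=(200,138,240,192)),
 'scene':dict(loose=(280,130,312,182),mate=(212,228,255,278),cup=(322,172,362,215))}
for n in B:
    im,d=load(n,0);P=cloud(n,d);h=grey(im)
    # bench check
    z=P[...,2];print(n,'bench z med',np.median(z[150:260]) )
    for k,(a,b,c,e) in B[n].items():
        zz=z[b:e,a:c];s=h[b:e,a:c,1];m=(s<50)
        hi=zz[m];top=np.percentile(hi,95);pk=np.median(hi[hi>top-.008])
        mm=m&(abs(zz-pk)<.005)
        q=P[b:e,a:c][mm]
        # edge points by ray onto measured plane
        ct=max(cv2.findContours(mm.astype(np.uint8),cv2.RETR_EXTERNAL,cv2.CHAIN_APPROX_NONE)[0],key=cv2.contourArea).reshape(-1,2)+[a,b]
        w=ray_plane(n,ct,pk)[:,:2]
        r=cv2.minAreaRect((w*1000).astype(np.float32))
        print(n,k,'ztop',round(pk,4),'n',mm.sum(),'std',zz[mm].std().round(4),'rect',np.round(r[0],1),np.round(r[1],1),round(r[2],1), 'V',h[b:e,a:c,2][mm].mean())
        print(np.round(cv2.boxPoints(r),1).tolist())
E
```

```text
top bench z med 0.0007371350935159787
top loose ztop 0.1194 n 565 std 0.0018 rect [450.6 224.5] [50.8 62.3] 67.9 V 165.5061946902655
[[412.20001220703125, 212.6999969482422], [469.8999938964844, 189.1999969482422], [489.1000061035156, 236.3000030517578], [431.29998779296875, 259.79998779296875]]
top mate ztop 0.1375 n 568 std 0.0018 rect [ 522.8 -154.3] [63.1 49. ] 2.5 V 161.77464788732394
[[490.20001220703125, -131.1999969482422], [492.3999938964844, -180.1999969482422], [555.4000244140625, -177.39999389648438], [553.2999877929688, -128.5]]
top cup ztop 0.0773 n 443 std 0.0019 rect [631.8 210.8] [91.5 48. ] 3.7 V 160.41083521444696
[[584.5999755859375, 231.8000030517578], [587.7000122070312, 184.0], [679.0, 189.8000030517578], [675.9000244140625, 237.6999969482422]]
scene bench z med 0.0011231527200534792
scene loose ztop 0.1211 n 237 std 0.0019 rect [453.2 225.4] [50.  65.8] 67.4 V 189.51054852320675
[[413.20001220703125, 214.89999389648438], [474.0, 189.60000610351562], [493.20001220703125, 235.8000030517578], [432.5, 261.1000061035156]]
scene mate ztop 0.1387 n 560 std 0.0018 rect [ 525.5 -154. ] [65.  51.5] 2.9 V 153.79642857142858
[[491.70001220703125, -129.89999389648438], [494.29998779296875, -181.39999389648438], [559.2000122070312, -178.0], [556.5999755859375, -126.5999984741211]]
scene cup ztop 0.0787 n 249 std 0.002 rect [633.9 211.9] [91.8 49.3] 1.8 V 182.5421686746988
[[587.2999877929688, 235.0], [588.7999877929688, 185.8000030517578], [680.5999755859375, 188.6999969482422], [679.0, 238.0]]
```

```bash
python3 - <<'E'
from h import *
q=np.array([(35,118),(57,437),(675,398),(545,80),(86,140),(105,407),(540,378),(511,111)])/5+[280,160]-.4
w=ray_plane('top',q,.018)[:,:2]*1000;print(w.round(1))
def ang(a,b):d=b-a;return np.degrees(np.arctan2(d[1],d[0])).round(2),np.linalg.norm(d).round(1)
print('end edge',ang(w[1],w[0]),'side',ang(w[1],w[2]),'side2',ang(w[0],w[3]),'screws',ang(w[4],w[7]),ang(w[5],w[6]),ang(w[5],w[4]),ang(w[6],w[7]))
im,d=load('top',0);P=cloud('top',d)
# board height and backstop strip
print('board z',np.median(P[200:230,300:345,2]))
s=P[168:240,380:412].reshape(-1,3);s=s[(s[:,2]>.12)&(s[:,2]<.15)];
im2=im[168:240,380:412].reshape(-1,3)
for n in('top','scene'):
    im,d=load(n,0);P=cloud(n,d);h=grey(im)
    m=(abs(P[...,2]-.137)<.006)&(h[...,1]>60)&(h[...,2]>120)&(abs(P[...,0]-.52)<.09)&(P[...,1]<-.17)&(P[...,1]>-.25)
    p=P[m][:,:2]*1000;print(n,'strip',len(p), [(np.round(x,1)) for x in cv2.minAreaRect(p.astype(np.float32))], p.mean(0), np.polyfit(p[:,0],p[:,1],1))
E
```

```text
[[ 588.2   47.8]
 [ 430.6   39.4]
 [ 444.9 -258.6]
 [ 603.1 -204.7]
 [ 576.6   22.8]
 [ 444.7   16. ]
 [ 455.5 -194.4]
 [ 587.7 -187.2]]
end edge (np.float64(3.04), np.float64(157.7)) side (np.float64(-87.26), np.float64(298.4)) side2 (np.float64(-86.61), np.float64(252.9)) screws (np.float64(-86.97), np.float64(210.2)) (np.float64(-87.06), np.float64(210.7)) (np.float64(2.94), np.float64(132.1)) (np.float64(3.13), np.float64(132.4))
board z 0.01765393216252859
top strip 245 [array([ 521.7, -183.2]), array([108.2,  17.8]), np.float64(3.4)] [ 521.50717338 -185.69241505] [ 5.15253314e-02 -2.12563245e+02]
scene strip 179 [array([ 508.7, -188.6]), array([132.8,  34.5]), np.float64(17.5)] [ 521.22070324 -185.55214923] [ 9.38599274e-02 -2.34473887e+02]
```

Candidates for the loose half:
- Grey tall half: scene (296,157), top (210,237). It is 120 mm tall with a 50x64 top.
- Orange twin: scene (258,146). Excluded by its colour.
- Squat block: scene (341,193), 78 mm tall, 92 wide. This is the cup half.

The grey tall one fits, and crops a and c confirm it, with its hollow facing down and right in the top view. The mate is the grey half on the stand at top (376,203). The purple one at (380,140) is a look-alike.

The measured heights (0.119–0.121 and 0.138) agree with the text.

```bash
python3 -m crank '[[[-0.238,0.324,0],1.546,0.0854],[[-0.238,0.324,0],1.546,0.0854],[[-0.238,0.324,0],1.546,0.0854],[[-0.238,0.324,0],1.546,0.0854],[[-0.238,0.324,0],1.546,0.0854],[[-0.238,0.324,0],1.546,0.0854],[[-0.238,0.324,0],1.546,0.0854],[[-0.238,0.324,0],1.546,0.0854],[[-0.238,0.324,0],1.546,0.0854],[[-0.238,0.324,0],1.546,0.0854],[[-0.238,0.324,0],1.546,0.0854],[[-0.238,0.324,0],1.546,0.0854]]' 80
python3 - <<'E'
from h import *
from rig import robot
o=robot.get_obs();R=o['tool_rot'];p=o['tool_pos']
print(o['time_s'],p,np.degrees(np.arctan2(R[1,0],R[0,0])),R[2],o['joint_positions'],o['wrist_force'])
d=np.array([.4519,.2249,.072])-p;print('tool shift',R.T@d)
im,_=vision.read_camera('top');cv2.imwrite('pics/t1.png',cv2.resize(im[130:330,130:330],None,fx=3,fy=3))
im,_=vision.read_camera('scene');cv2.imwrite('pics/s1.png',cv2.resize(im[30:230,200:400],None,fx=3,fy=3))
E
```

```text
time_s: 1.6
tool_pos: [0.4519, 0.2247, 0.2312]
tool_rot: [[0.926, -0.378, -0.0], [-0.378, -0.926, -0.0], [-0.0, 0.0, -1.0]]
wrist_force: [-0.5, -0.1, 0.4]
gripper_width: 0.0853
1.6 [0.4518731  0.22466612 0.23118348] -22.187583438628184 [-1.47939274e-04  1.28484154e-04 -9.99999981e-01] [ 3.22235827e-01 -4.25268284e-02  1.89269368e+00 -1.15171826e-06
  1.29162174e+00  7.09482520e-01] [-0.48938117 -0.12937156  0.37447718]
tool shift [-3.98641948e-05 -2.47170797e-04  1.59183452e-01]
```

View pics/s1.png

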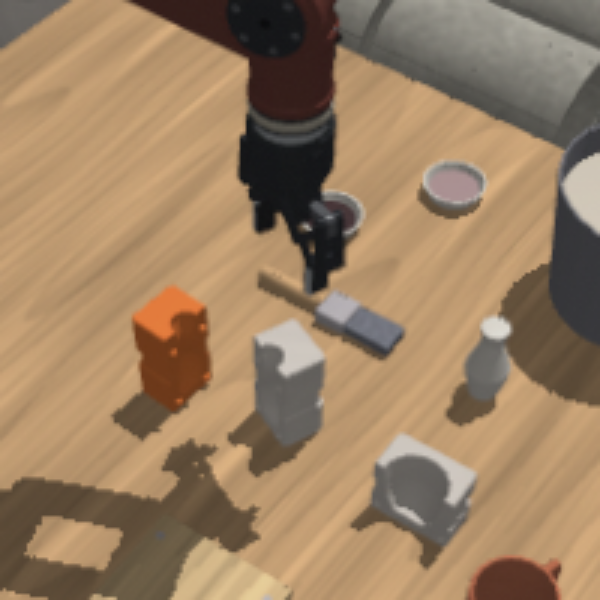

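The gripper hangs over the grey half (crop px 290,380), jaws in line with its narrow sides. Next I descend.

```bash
python3 -m crank '[[[0,0,0.04],0,0.0854],[[0,0,0.08],0,0.0854],[[0,0,0.105],0,0.0854],[[0,0,0.125],0,0.0854],[[0,0,0.14],0,0.0854],[[0,0,0.15],0,0.0854],[[0,0,0.159],0,0.0854],[[0,0,0.159],0,0.0854],[[0,0,0.159],0,0.0854]]'
python3 -m crank '[[[0,0,0],0,0.05],[[0,0,0],0,0.05],[[0,0,0],0,0.05],[[0,0,0],0,0.05],[[0,0,0],0,0.05],[[0,0,0],0,0.05],[[0,0,0],0,0.05],[[0,0,0],0,0.05]]' 80
```

```text
time_s: 2.82
tool_pos: [0.4525, 0.2247, 0.0728]
tool_rot: [[0.926, -0.378, 0.001], [-0.378, -0.926, 0.0], [0.001, -0.001, -1.0]]
wrist_force: [-0.2, 1.0, -0.5]
gripper_width: 0.0855
time_s: 3.82
tool_pos: [0.4525, 0.2249, 0.0732]
tool_rot: [[0.926, -0.378, 0.001], [-0.378, -0.926, 0.001], [0.001, -0.001, -1.0]]
wrist_force: [-2.4, 0.5, 5.4]
gripper_width: 0.0633
```

```bash
python3 -m crank '[[[0,0,-0.01],0,0.05],[[0,0,-0.03],0,0.05],[[0,0,-0.055],0,0.05],[[0,0,-0.08],0,0.05],[[0.008,0.012,-0.09],-0.02,0.05],[[0.025,0.036,-0.09],-0.06,0.05],[[0.048,0.068,-0.09],-0.12,0.05],[[0.07,0.1,-0.09],-0.18,0.05],[[0.094,0.133,-0.09],-0.24,0.05],[[0.117,0.166,-0.09],-0.30,0.05],[[0.14,0.2,-0.09],-0.36,0.05],[[0.158,0.225,-0.09],-0.40,0.05],[[0.169,0.24,-0.09],-0.425,0.05],[[0.174,0.247,-0.09],-0.436,0.05],[[0.174,0.247,-0.09],-0.436,0.05],[[0.174,0.247,-0.09],-0.436,0.05],[[0.174,0.247,-0.09],-0.436,0.05]]'
cat > meas.py <<'E'
from h import *
from rig import robot
import sys
k=sys.argv[1]
o=robot.get_obs();R=o['tool_rot'];p=o['tool_pos']
print(o['time_s'],p.round(4),'yawx',np.degrees(np.arctan2(R[1,0],R[0,0])).round(2),'F',o['wrist_force'].round(2),'T',o['torque'].round(3),'w',o['gripper_width'])
for n in('top','scene'):
    im,d=vision.read_camera(n);np.savez(f'{n}{k}.npz',im=im,d=d)
    a,b,w,h=(270,130,160,120) if n=='top' else (180,160,160,130)
    cv2.imwrite(f'pics/{n}{k}.png',cv2.resize(im[b:b+h,a:a+w],None,fx=4,fy=4,interpolation=cv2.INTER_CUBIC))
E
python3 meas.py 2
```

```text
time_s: 5.95
tool_pos: [0.5194, -0.0691, 0.1622]
tool_rot: [[0.999, 0.049, -0.0], [0.049, -0.999, 0.0], [-0.0, -0.0, -1.0]]
wrist_force: [0.1, -0.3, -3.3]
gripper_width: 0.0633
5.95 [ 0.5194 -0.0691  0.1622] yawx 2.81 F [ 0.11 -0.27 -3.32] T [-0.037 -0.004  0.01 ] w 0.06327218100322138
```

```bash
ls pics
```

```text
crop_a.png
crop_b.png
crop_c.png
crop_d.png
s1.png
scene0.png
scene2.png
t1.png
top0.png
top2.png
```

View pics/top2.png

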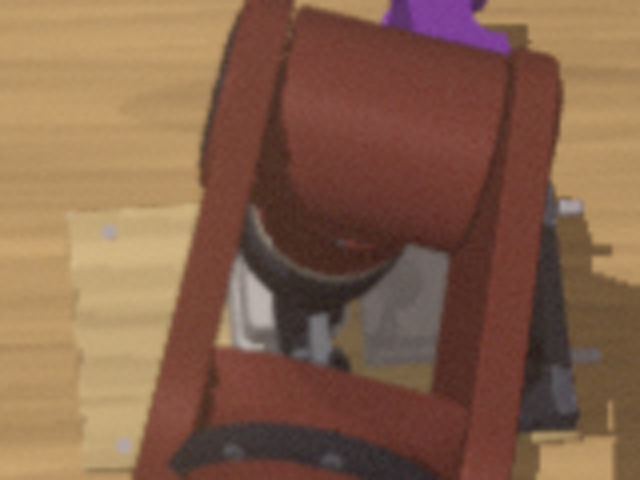

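View pics/scene2.png

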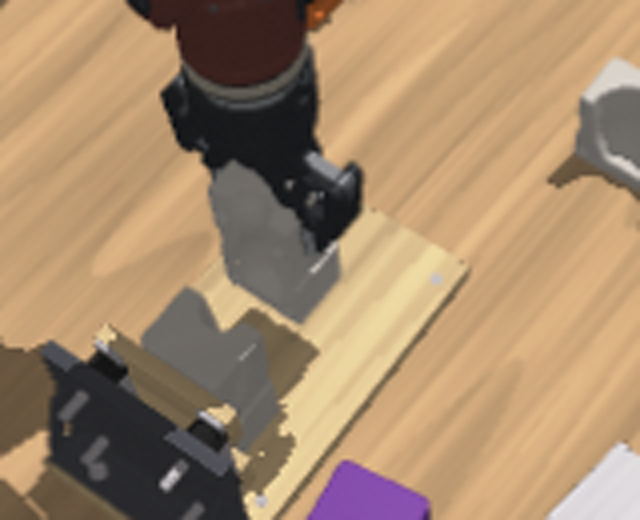

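```bash
cat > face.py <<'E'
from h import *
import sys
k=sys.argv[1]
im,d=load('scene',k);P=cloud('scene',d);h=grey(im)
a=np.radians(-87.1);ex=np.array([np.cos(a),np.sin(a)]);ey=np.array([-ex[1],ex[0]])
O=np.array([.5238,-.1542]) # mate centre
Q=P[...,:2]-O
s=Q@ex*1000;l=Q@ey*1000;z=P[...,2]*1000
# normals from cloud
Pb=cv2.GaussianBlur(P.astype(np.float32),(3,3),0)
gx=np.gradient(Pb,axis=1);gy=np.gradient(Pb,axis=0);N=np.cross(gx,gy);N/=np.linalg.norm(N,axis=2,keepdims=True)+1e-9
ns=N[...,:2]@ex;nl=N[...,:2]@ey
low=(h[...,1]<60)
base=low&(z>25)&(s>-160)&(s<30)&(abs(l)<50)
for nm,m0 in (('held',base&(s<-27)),('mate',base&(s>=-27)&(z<142))):
    print(nm,m0.sum(), 'z range',np.percentile(z[m0],[1,99]).round(1))
    for lab,m in (('side +l',m0&(abs(nl)>.85)),('face +s',m0&(abs(ns)>.85)),('top',m0&(abs(N[...,2])>.9))):
        if m.sum()<8: print(' ',lab,m.sum());continue
        pr=lambda x:np.percentile(x[m],[5,25,50,75,95]).round(1)
        print(' ',lab,m.sum(),'s',pr(s),'l',pr(l),'z',pr(z))
        if 'side' in lab: A=np.c_[s[m],z[m],np.ones(m.sum())];c=np.linalg.lstsq(A,l[m],rcond=None)[0];print('   l=',c.round(3))
        if 'face' in lab: A=np.c_[l[m],z[m],np.ones(m.sum())];c=np.linalg.lstsq(A,s[m],rcond=None)[0];print('   s=',c.round(3))
E
python3 face.py 2; python3 face.py 0
```

```text
held 1738 z range [ 96.8 490.5]
  side +l 429 s [-100.6  -88.1  -77.4  -70.4  -64.6] l [-17.2  29.6  31.9  34.8  37.7] z [109.3 139.6 278.4 329.7 360.9]
   l= [ -0.489   0.043 -22.138]
  face +s 572 s [-84.2 -75.3 -63.3 -53.9 -31.3] l [-30.5 -13.6   6.8  22.6  37.6] z [103.7 179.2 215.6 311.3 469.5]
   s= [ -0.145   0.091 -84.877]
  top 74 s [-83.  -77.5 -71.6 -67.7 -53.6] l [-25.9 -19.8  -3.   20.8  31.1] z [101.4 209.  210.7 214.  336.8]
mate 608 z range [ 28.5 141.8]
  side +l 187 s [-21.3 -14.   -3.5   5.7  16.9] l [-29.   30.5  31.8  32.4  33.2] z [ 32.6  59.3  94.4 128.1 139.1]
   l= [-0.227 -0.169 39.908]
  face +s 23 s [-25.4 -24.4 -22.5 -10.8   5.7] l [-22.4 -12.5   5.6  28.7  31.6] z [ 78.7 113.4 137.3 139.1 141.1]
   s= [ 0.155 -0.154  0.767]
  top 244 s [-14.6  -3.7   4.7  13.   20.2] l [-22.3 -13.5   1.9  18.2  26.8] z [136.4 138.1 139.  140.1 141.5]Traceback (most recent call last):
  File "face.py", line 16, in <module>
    print(nm,m0.sum(), 'z range',np.percentile(z[m0],[1,99]).round(1))
                                 ~~~~~~~~~~~~~^^^^^^^^^^^^^^
    return _quantile_unchecked(
        a, q, axis, out, overwrite_input, method, keepdims, weights)
    return _ureduce(a,
                    func=_quantile_ureduce_func,
    ...<5 lines>...
                    overwrite_input=overwrite_input,
                    method=method)
    r = func(a, **kwargs)
    result = _quantile(arr,
                       quantiles=q,
    ...<2 lines>...
                       out=out,
                       weights=wgt)
    slices_having_nans = np.isnan(arr[-1, ...])
                                  ~~~^^^^^^^^^
IndexError: index -1 is out of bounds for axis 0 with size 0
```

```bash
cat > side.py <<'E'
from h import *
import sys
def run(k,z0,label,srange,zr):
    im,d=load('scene',k);P=cloud('scene',d);h=grey(im)
    a=np.radians(-87.1);ex=np.array([np.cos(a),np.sin(a)]);ey=np.array([-ex[1],ex[0]])
    Q=P[...,:2]-np.array([.5238,-.1542]);s=Q@ex*1000;l=Q@ey*1000;z=P[...,2]*1000
    low=(h[...,1]<60)&(z>zr[0])&(z<zr[1])&(s>srange[0])&(s<srange[1])
    for nm,x,y,r in (('side',l,s,(27,37)),('face',s,l,(-29+z0,-20+z0))):
        m=low&(x>r[0])&(x<r[1])
        if nm=='side': m&=(s<srange[1]-4)
        else: m&=abs(l)<29
        for i in range(6):
            A=np.c_[y[m],np.ones(m.sum())];c=np.linalg.lstsq(A,x[m],rcond=None)[0]
            res=abs(x-(y*c[0]+c[1]));m=low&(res<2.0)&((s<srange[1]-4) if nm=='side' else abs(l)<29)&(x>r[0])&(x<r[1])
        print(k,label,nm,m.sum(),'slope deg',np.degrees(c[0]).round(2),'mean',x[m].mean().round(2),'at y',y[m].mean().round(1),'med',np.median(x[m]).round(2),'span',np.ptp(y[m]).round(0))
if __name__=='__main__':
    k=sys.argv[1]
    run(k,0,'mate low',(-30,30),(22,62)); run(k,0,'mate hi',(-30,30),(93,136))
    if len(sys.argv)>2:
        zb,sc=map(float,sys.argv[2:4])
        run(k,0,'held low',(sc-28,sc+28),(zb+4,zb+44))
E
python3 side.py 0;python3 side.py 2 89 -85
```

```text
0 mate low side 62 slope deg 0.22 mean 32.22 at y -4.5 med 32.31 span 43.0
2 mate low side 65 slope deg -0.21 mean 32.09 at y -5.5 med 32.11 span 43.0side.py:15: RuntimeWarning: Mean of empty slice.
  print(k,label,nm,m.sum(),'slope deg',np.degrees(c[0]).round(2),'mean',x[m].mean().round(2),'at y',y[m].mean().round(1),'med',np.median(x[m]).round(2),'span',np.ptp(y[m]).round(0))
  ret = ret.dtype.type(ret / rcount)
  return _methods._mean(a, axis=axis, dtype=dtype,
Traceback (most recent call last):
  File "side.py", line 18, in <module>
    run(k,0,'mate low',(-30,30),(22,62)); run(k,0,'mate hi',(-30,30),(93,136))
    ~~~^^^^^^^^^^^^^^^^^^^^^^^^^^^^^^^^^
  File "side.py", line 15, in run
    print(k,label,nm,m.sum(),'slope deg',np.degrees(c[0]).round(2),'mean',x[m].mean().round(2),'at y',y[m].mean().round(1),'med',np.median(x[m]).round(2),'span',np.ptp(y[m]).round(0))
                                                                                                                                                                 ~~~~~~^^^^^^
ValueError: zero-size array to reduction oper
[... 321 characters left out ...]
._mean(a, axis=axis, dtype=dtype,
Traceback (most recent call last):
  File "side.py", line 18, in <module>
    run(k,0,'mate low',(-30,30),(22,62)); run(k,0,'mate hi',(-30,30),(93,136))
    ~~~^^^^^^^^^^^^^^^^^^^^^^^^^^^^^^^^^
  File "side.py", line 15, in run
    print(k,label,nm,m.sum(),'slope deg',np.degrees(c[0]).round(2),'mean',x[m].mean().round(2),'at y',y[m].mean().round(1),'med',np.median(x[m]).round(2),'span',np.ptp(y[m]).round(0))
                                                                                                                                                                 ~~~~~~^^^^^^
ValueError: zero-size array to reduction operation maximum which has no identity
```

```bash
sed -i 's/^        for i in range(6):/        if m.sum()<8: print(k,label,nm,"few",m.sum()); continue\n        for i in range(6):/; s/run(k,0,.held low./run(k,sc+50,"held low"/; s/(-29+z0,-20+z0)/(-33+z0,-18+z0) if z0==0 else (sc_()+18,sc_()+33)/' side.py; sed -i '3i sc_=lambda: float(sys.argv[3])' side.py; python3 side.py 2 89 -85
```

```text
2 mate low side 65 slope deg -0.21 mean 32.09 at y -5.5 med 32.11 span 43.0
2 mate low face few 0
2 mate hi side 96 slope deg -0.26 mean 32.1 at y -2.4 med 31.98 span 48.0
2 mate hi face 8 slope deg 11.61 mean -22.25 at y -12.2 med -21.74 span 7.0
2 held low side 81 slope deg -0.43 mean 31.29 at y -83.3 med 31.24 span 44.0
2 held low face 68 slope deg -0.14 mean -62.89 at y 0.4 med -62.93 span 57.0
```

```bash
python3 -m crank '[[[0.001,0,0.015],0,0.05],[[0.001,0,0.03],0,0.05],[[0.001,0,0.045],0,0.05],[[0.001,0,0.055],0,0.05],[[0.001,0,0.062],0,0.05],[[0.001,0,0.066],0,0.05],[[0.001,0,0.068],0,0.05],[[0.001,0,0.069],0,0.05],[[0.001,0,0.069],0,0.05],[[0.001,0,0.069],0,0.05]]'; python3 meas.py 3; python3 side.py 3 20 -85
```

```text
time_s: 7.3
tool_pos: [0.5209, -0.07, 0.0937]
tool_rot: [[0.999, 0.048, 0.001], [0.048, -0.999, -0.0], [0.001, 0.0, -1.0]]
wrist_force: [0.1, 0.0, -3.7]
gripper_width: 0.0632
7.3 [ 0.5209 -0.07    0.0937] yawx 2.75 F [ 0.06  0.02 -3.69] T [-0.028  0.024  0.023] w 0.06324423233155418
3 mate low side 67 slope deg 0.05 mean 32.15 at y -6.1 med 32.13 span 42.0
3 mate low face few 0
3 mate hi side 96 slope deg -0.45 mean 32.11 at y -3.6 med 32.21 span 46.0
3 mate hi face 8 slope deg -8.74 mean -22.78 at y -7.1 med -22.53 span 33.0
3 held low side 66 slope deg -0.23 mean 32.45 at y -82.3 med 32.48 span 43.0
3 held low face 54 slope deg 1.19 mean -62.66 at y 0.1 med -62.47 span 57.0
```

```bash
python3 -m crank '[[[0,0,0.001],0,0.05],[[0,0,0.001],0,0.05],[[0,0,0.001],0,0.05]]';python3 -m crank '[[[0,0,0.0005],0,0.05],[[0,0,0.0005],0,0.05],[[0,0,0.0005],0,0.05]]'
```

```text
time_s: 7.78
tool_pos: [0.5206, -0.0699, 0.0923]
tool_rot: [[0.999, 0.048, -0.0], [0.048, -0.999, 0.0], [-0.0, -0.0, -1.0]]
wrist_force: [0.2, 0.8, -3.3]
gripper_width: 0.0634
time_s: 8.15
tool_pos: [0.5206, -0.0699, 0.0918]
tool_rot: [[0.999, 0.048, 0.0], [0.048, -0.999, -0.0], [0.0, 0.0, -1.0]]
wrist_force: [0.2, 0.3, -3.2]
gripper_width: 0.0632
```

View pics/scene3.png

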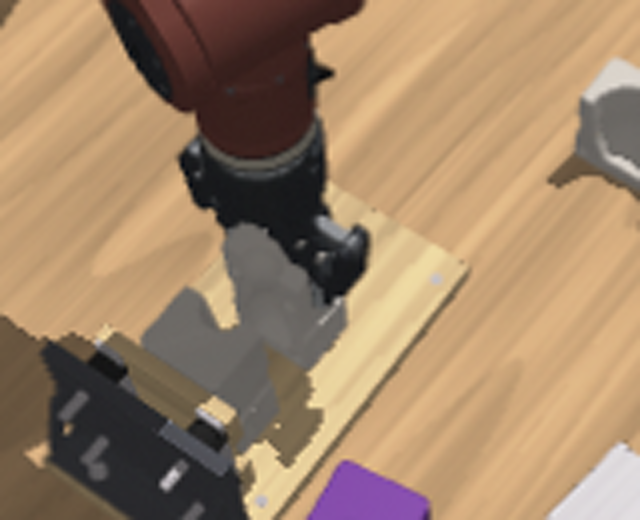

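The half stands over the board, in line with its mate: side lines 32.4 against 32.1 mm. I keep lowering until it touches.

```bash
for i in 1; do python3 -m crank '[[[0,0,0.0005],0,0.05],[[0,0,0.0005],0,0.05],[[0,0,0.0005],0,0.05]]' | grep -E 'pos|force'; done
```

```text
tool_pos: [0.5207, -0.0699, 0.0913]
wrist_force: [0.0, 0.0, -3.2]
```

```bash
python3 -m crank '[[[0,0,0.0005],0,0.05],[[0,0,0.0005],0,0.05],[[0,0,0.0005],0,0.05]]' | grep -E 'pos|force'
```

```text
tool_pos: [0.5207, -0.0699, 0.0912]
wrist_force: [-2.8, 0.2, 1.9]
```

```bash
python3 -m crank '[[[0,0.003,-0.0003],0,0.05],[[0,0.008,-0.0003],0,0.05],[[0,0.013,-0.0003],0,0.05],[[0,0.018,-0.0003],0,0.05],[[0,0.022,-0.0003],0,0.05],[[0,0.025,-0.0003],0,0.05],[[0,0.027,-0.0003],0,0.05],[[0,0.028,-0.0003],0,0.05],[[0,0.028,-0.0003],0,0.05],[[0,0.028,-0.0003],0,0.05]]'; python3 meas.py 4; python3 side.py 4 20 -57
```

```text
time_s: 10.15
tool_pos: [0.5221, -0.0979, 0.0912]
tool_rot: [[0.999, 0.048, 0.0], [0.048, -0.999, -0.0], [0.0, 0.0, -1.0]]
wrist_force: [0.4, 2.2, 2.4]
gripper_width: 0.0631
10.15 [ 0.5221 -0.0979  0.0912] yawx 2.76 F [0.39 2.21 2.37] T [ 0.48  -0.092  0.074] w 0.06308074486280536
4 mate low side 69 slope deg 0.37 mean 32.14 at y -6.3 med 32.09 span 44.0
4 mate low face few 0
4 mate hi side 99 slope deg -0.38 mean 32.07 at y -2.5 med 32.13 span 46.0
4 mate hi face 10 slope deg 14.69 mean -23.83 at y -12.9 med -24.14 span 18.0
4 held low side 73 slope deg -0.45 mean 32.27 at y -54.7 med 32.34 span 44.0
4 held low face 14 slope deg -3.32 mean -34.17 at y 25.3 med -34.14 span 8.0
```

View pics/scene4.png

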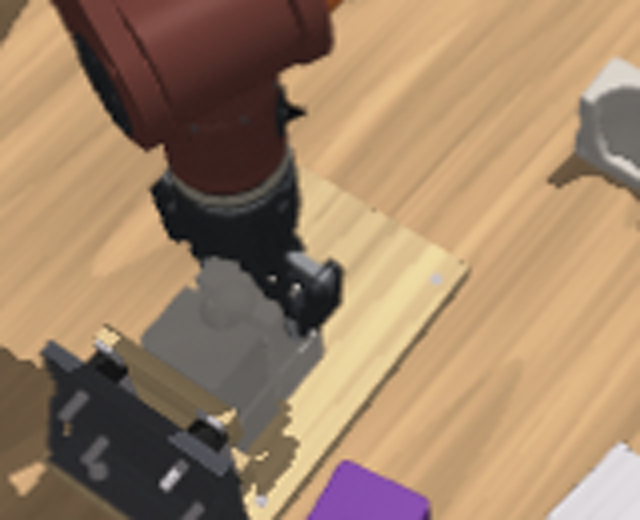

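View pics/top4.png

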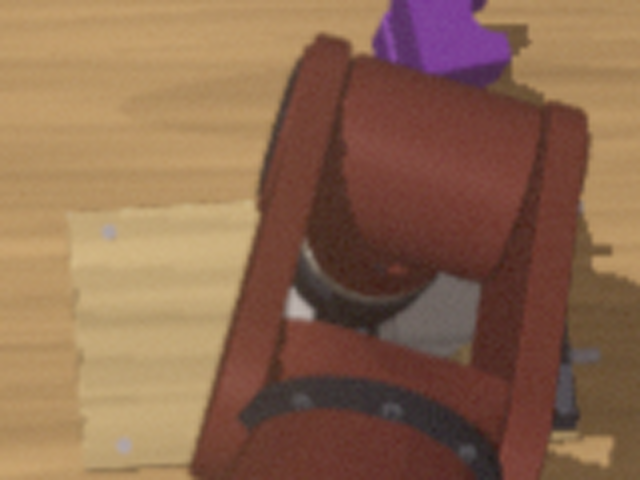

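```bash
python3 -m crank '[[[0,0.001,0],0,0.05],[[0,0.002,0],0,0.05],[[0,0.003,0],0,0.05],[[0,0.004,0],0,0.05],[[0,0.004,0],0,0.05],[[0,0.004,0],0,0.05]]'; python3 -m crank '[[[0,0.0005,0],0,0.05],[[0,0.001,0],0,0.05],[[0,0.0015,0],0,0.05],[[0,0.002,0],0,0.05],[[0,0.002,0],0,0.05]]'
```

```text
time_s: 11.0
tool_pos: [0.5223, -0.102, 0.0912]
tool_rot: [[0.999, 0.048, 0.0], [0.048, -0.999, -0.0], [0.0, 0.0, -1.0]]
wrist_force: [-1.4, 2.4, 3.2]
gripper_width: 0.0631
time_s: 11.62
tool_pos: [0.5224, -0.1039, 0.0912]
tool_rot: [[0.999, 0.048, 0.0], [0.048, -0.999, -0.0], [0.0, 0.0, -1.0]]
wrist_force: [-1.1, 4.8, 5.3]
gripper_width: 0.0629
```

```bash
python3 -m crank '[[[0,0.0005,0],0,0.05],[[0,0.001,0],0,0.05],[[0,0.0015,0],0,0.05],[[0,0.0015,0],0,0.05]]'
```

```text
time_s: 12.12
tool_pos: [0.5224, -0.1054, 0.0912]
tool_rot: [[0.999, 0.048, 0.0], [0.048, -0.999, 0.0], [0.0, -0.0, -1.0]]
wrist_force: [-1.2, 4.1, 4.6]
gripper_width: 0.0635
```

```bash
python3 meas.py 5; python3 side.py 5 20 -50; python3 - <<'E'
from h import *
im,_=load('scene','5')
cv2.imwrite('pics/z5.png',cv2.resize(im[215:285,205:270],None,fx=8,fy=8,interpolation=cv2.INTER_CUBIC))
E
```

```text
12.125 [ 0.5224 -0.1054  0.0912] yawx 2.75 F [-1.19  4.12  4.62] T [ 1.015 -0.093  0.132] w 0.06345373921156339
5 mate low side 71 slope deg -0.88 mean 32.22 at y -7.4 med 32.17 span 46.0
5 mate low face few 0
5 mate hi side 112 slope deg -0.58 mean 32.18 at y -5.1 med 32.22 span 52.0
5 mate hi face 14 slope deg 8.85 mean -26.2 at y -8.7 med -26.58 span 42.0
5 held low side 69 slope deg 0.19 mean 32.44 at y -48.2 med 32.47 span 43.0
5 held low face few 0
```

View pics/z5.png

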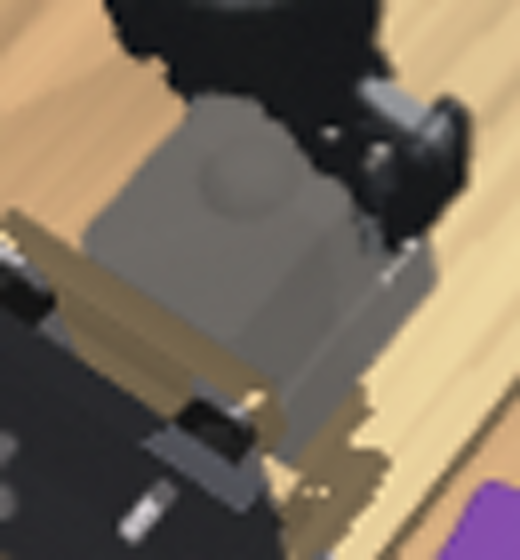

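```bash
python3 -m crank '[[[0,0.0005,0],0,0.05],[[0,0.001,0],0,0.05],[[0,0.001,0],0,0.05]]'
```

```text
time_s: 12.6
tool_pos: [0.5224, -0.106, 0.0912]
tool_rot: [[0.999, 0.048, 0.0], [0.048, -0.999, 0.001], [0.0, -0.001, -1.0]]
wrist_force: [-0.5, 5.1, 4.7]
gripper_width: 0.0636
```

```bash
python3 -m crank '[[[0,0.0005,0],0,0.05],[[0,0.001,0],0,0.05],[[0,0.001,0],0,0.05]]'
```

```text
time_s: 12.98
tool_pos: [0.5225, -0.1063, 0.0913]
tool_rot: [[0.999, 0.048, -0.0], [0.048, -0.999, 0.002], [0.0, -0.002, -1.0]]
wrist_force: [-1.0, 7.6, 6.4]
gripper_width: 0.0628
```

```bash
python3 -m crank '[[[0,0.0005,0],0,0.05],[[0,0.001,0],0,0.05],[[0,0.001,0],0,0.05]]'; python3 meas.py 6; python3 side.py 6 20 -50
```

```text
time_s: 13.35
tool_pos: [0.5225, -0.1067, 0.0913]
tool_rot: [[0.999, 0.048, -0.0], [0.048, -0.999, 0.003], [-0.0, -0.003, -1.0]]
wrist_force: [-0.7, 8.7, 7.0]
gripper_width: 0.0633
13.35 [ 0.5225 -0.1067  0.0913] yawx 2.73 F [-0.68  8.72  7.03] T [ 1.692 -0.085  0.244] w 0.06332055941484613
6 mate low side 78 slope deg -0.24 mean 32.13 at y -7.4 med 32.21 span 48.0
6 mate low face few 0
6 mate hi side 112 slope deg -1.39 mean 32.25 at y -4.4 med 32.27 span 52.0
6 mate hi face 17 slope deg -32.88 mean -25.36 at y -11.6 med -25.29 span 13.0
6 held low side 71 slope deg -0.68 mean 32.53 at y -47.3 med 32.36 span 42.0
6 held low face few 0
```

```bash
python3 -m crank '[[[0,0,-0.0003],0,0.05],[[0,0,-0.0006],0,0.05],[[0,0,-0.0006],0,0.05],[[0,0,-0.0006],0,0.05]]'
```

```text
time_s: 13.95
tool_pos: [0.5225, -0.107, 0.0913]
tool_rot: [[0.999, 0.048, 0.0], [0.048, -0.999, 0.003], [0.0, -0.003, -1.0]]
wrist_force: [0.8, 9.2, 3.2]
gripper_width: 0.0633
```

```bash
python3 -m crank '[[[0,0.0005,0],0,0.05],[[0,0.001,0],0,0.05],[[0,0.0015,0],0,0.05],[[0,0.0015,0],0,0.05]]'
```

```text
time_s: 14.45
tool_pos: [0.5224, -0.1079, 0.0913]
tool_rot: [[0.999, 0.048, -0.0], [0.048, -0.999, 0.004], [-0.0, -0.004, -1.0]]
wrist_force: [0.4, 10.7, 4.3]
gripper_width: 0.0634
```

```bash
python3 -m crank '[[[0,0.0005,-0.0004],0,0.05],[[0,0.001,-0.0004],0,0.05],[[0,0.0015,-0.0004],0,0.05],[[0,0.002,-0.0004],0,0.05],[[0,0.002,-0.0004],0,0.05],[[0,0.002,-0.0004],0,0.05]]'; python3 meas.py 7; python3 side.py 7 20 -48;  python3 - <<'E'
from h import *
im,_=load('scene','7')
cv2.imwrite('pics/z7.png',cv2.resize(im[215:285,205:270],None,fx=8,fy=8,interpolation=cv2.INTER_CUBIC))
E
```

```text
time_s: 15.2
tool_pos: [0.5225, -0.1092, 0.0913]
tool_rot: [[0.999, 0.048, -0.0], [0.048, -0.999, 0.005], [-0.0, -0.005, -1.0]]
wrist_force: [1.5, 11.0, 2.8]
gripper_width: 0.0631
15.2 [ 0.5225 -0.1092  0.0913] yawx 2.77 F [ 1.54 10.99  2.85] T [ 1.893 -0.384  0.389] w 0.06305486653369607
7 mate low side 81 slope deg 0.11 mean 32.16 at y -5.6 med 32.17 span 52.0
7 mate low face few 0
7 mate hi side 115 slope deg -0.75 mean 32.27 at y -3.7 med 32.2 span 55.0
7 mate hi face 15 slope deg -2.15 mean -23.93 at y -11.6 med -23.98 span 9.0
7 held low side 73 slope deg -0.06 mean 32.13 at y -44.9 med 32.15 span 44.0
7 held low face few 0
```

View pics/z7.png

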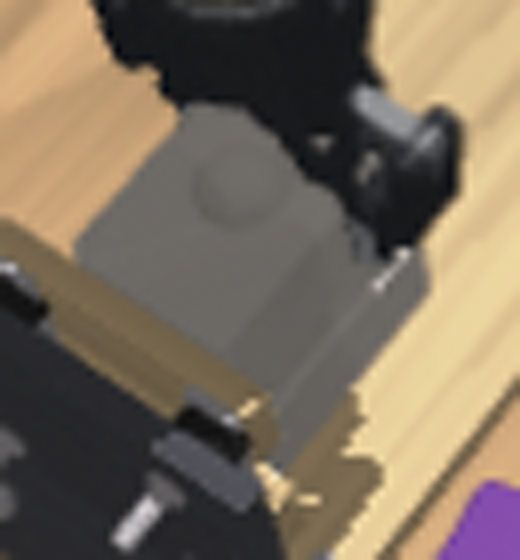

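```bash
cat > trk.py <<'E'
from h import *
import sys
k=sys.argv[1]; ref=sys.argv[2] if len(sys.argv)>2 else '4'
from rig import vision
c=vision.calibration('scene');K=np.array(c['camera_matrix']);R=np.array(c['R']);t=np.array(c['t'])
def proj(X): return cv2.projectPoints(np.array(X,float).reshape(-1,3),cv2.Rodrigues(R)[0],t,K,np.array(c['dist']))[0].reshape(-1,2)
a=np.radians(-87.1);ex=np.array([np.cos(a),np.sin(a)]);ey=np.array([-ex[1],ex[0]]);O=np.array([.5238,-.1542])
# resample s-l plane at z, shift along s by profile correlation
def patch(k,z,s0,s1,l0,l1,st=.25):
    im,_=load('scene',k);g=cv2.cvtColor(im,cv2.COLOR_BGR2GRAY).astype(np.float32)
    s=np.arange(s0,s1,st);l=np.arange(l0,l1,1.)
    S,L=np.meshgrid(s,l);XY=O+(S[...,None]*ex+L[...,None]*ey)/1000
    uv=proj(np.dstack([XY,np.full(S.shape,z)])).reshape(*S.shape,2).astype(np.float32)
    return cv2.remap(g,uv[...,0],uv[...,1],cv2.INTER_CUBIC)
for nm,z,r in (('strip top',.138,(22,42,-50,-36)),('strip top right',.138,(22,42,36,50)),('mate top/back',.138,(16,34,-28,28))):
    p=patch(ref,z,*r).mean(0);best=[]
    for sh in np.arange(-3,9.01,.25):
        q=patch(k,z,r[0]+sh,r[1]+sh,*r[2:]).mean(0);best.append((np.corrcoef(p,q)[0,1],sh))
    best.sort(reverse=True);print(nm,'shift mm',best[:3])
E
python3 trk.py 5; python3 trk.py 7
```

```text
strip top shift mm [(np.float64(0.6831951566973907), np.float64(2.0)), (np.float64(0.6810162095986184), np.float64(1.75)), (np.float64(0.6761907356877349), np.float64(2.25))]
strip top right shift mm [(np.float64(0.8609626949478816), np.float64(-3.0)), (np.float64(0.8504425362970628), np.float64(-2.75)), (np.float64(0.8338182159088388), np.float64(-2.5))]
mate top/back shift mm [(np.float64(0.9984671225282127), np.float64(0.0)), (np.float64(0.9949358662812737), np.float64(0.25)), (np.float64(0.9907221976569531), np.float64(-0.25))]
strip top shift mm [(np.float64(0.6677840862675664), np.float64(5.5)), (np.float64(0.6642007615022828), np.float64(5.75)), (np.float64(0.6593549422603026), np.float64(5.25))]
strip top right shift mm [(np.float64(0.9023978476824108), np.float64(-0.25)), (np.float64(0.8970713063334551), np.float64(0.0)), (np.float64(0.893583918183539), np.float64(-0.5))]
mate top/back shift mm [(np.float64(0.9929172778054032), np.float64(3.75)), (np.float64(0.9878164201333267), np.float64(3.5)), (np.float64(0.987596199935423), np.float64(4.0))]
```

```bash
cat > span.py <<'E'
from h import *
import sys
a=np.radians(-87.1);ex=np.array([np.cos(a),np.sin(a)]);ey=np.array([-ex[1],ex[0]])
for k in sys.argv[1:]:
    im,d=load('scene',k);P=cloud('scene',d);h=grey(im);c=vision.calibration('scene')
    K=np.array(c['camera_matrix']);R=np.array(c['R']);t=np.array(c['t']);C=-R.T@t
    H,W=d.shape;u,v=np.meshgrid(np.arange(W),np.arange(H))
    p=cv2.undistortPoints(np.stack([u,v],-1).reshape(-1,1,2).astype(float),K,np.array(c['dist'])).reshape(-1,2)
    D=(np.c_[p,np.ones(len(p))]@R).reshape(H,W,3)
    e3=np.array([*ey,0]);O=np.array([.5238,-.1542,0])
    f=((.0322-(C-O)@e3)/(D@e3));X=C+D*f[...,None]   # ray onto side plane l=32.2
    s=(X-O)[...,:2]@ex*1000;z=X[...,2]*1000
    Q=(P-O);l=Q[...,:2]@ey*1000
    m=(abs(l-32.2)<4)&(z>26)&(z<60)&(s>-120)&(s<30)&(h[...,1]<70)
    out=[]
    for z0 in range(28,58,4):
        q=np.sort(s[m&(abs(z-z0)<2.5)])
        if len(q)<3: continue
        g=np.diff(q);j=g.argmax();out.append((z0,len(q),q[0].round(1),q[-1].round(1),(q[j].round(1),q[j+1].round(1))))
    print(k);[print('  ',*o) for o in out]
    q=np.array([(o[2],o[3]) for o in out]);print('   med',np.median(q,0))
E
python3 span.py 0 4 5 6 7
```

```text
0
   28 8 -25.3 15.4 (np.float64(-25.3), np.float64(-15.7))
   32 10 -25.3 15.4 (np.float64(-12.2), np.float64(-7.0))
   36 9 -21.7 14.4 (np.float64(-17.3), np.float64(-12.2))
   40 8 -22.5 17.7 (np.float64(-22.5), np.float64(-13.0))
   44 8 -18.2 17.7 (np.float64(8.4), np.float64(17.7))
   48 8 -23.3 7.5 (np.float64(-10.4), np.float64(-5.3))
   52 8 -24.1 7.5 (np.float64(-15.5), np.float64(-10.4))
   56 8 -24.9 6.6 (np.float64(-20.6), np.float64(-15.5))
   med [-23.7  14.9]
4
   28 17 -76.3 15.4 (np.float64(-67.1), np.float64(-57.3))
   32 19 -77.0 15.4 (np.float64(-72.4), np.float64(-62.6))
   36 19 -77.6 14.4 (np.float64(-77.6), np.float64(-67.8))
   40 18 -73.0 17.7 (np.float64(-35.7), np.float64(-22.5))
   44 19 -78.2 17.7 (np.float64(-32.0), np.float64(-18.2))
   48 19 -78.8 7.5 (np.float64(-32.8), np.float64(-23.3))
   52 18 -74.9 7.5 (np.float64(-33.6), np.float64(-24.1))
   56 18 -74.9 6.6 (np.float64(-33.6), np.float64(-24.9))
   med [-76.65  14.9 ]
5
   28 17 -71.7 15.4 (np.float64(-67.1), np.float64(-57.3))
   32 19 -72.4 15.4 (np.float64(-72.4), np.float64(-62.6))
   36 
[... 657 characters left out ...]
8.2))
   48 17 -69.7 7.5 (np.float64(-32.8), np.float64(-23.3))
   52 18 -69.7 7.5 (np.float64(-56.3), np.float64(-51.1))
   56 19 -70.4 10.8 (np.float64(-61.4), np.float64(-56.3))
   med [-68.75  15.4 ]
7
   28 16 -67.1 15.4 (np.float64(-67.1), np.float64(-57.3))
   32 19 -62.6 19.6 (np.float64(-49.0), np.float64(-43.8))
   36 20 -67.8 18.7 (np.float64(-54.2), np.float64(-49.0))
   40 18 -63.9 17.7 (np.float64(-22.5), np.float64(-13.0))
   44 19 -64.6 21.9 (np.float64(-27.7), np.float64(-18.2))
   48 17 -64.6 12.6 (np.float64(-32.8), np.float64(-23.3))
   52 18 -65.2 11.7 (np.float64(-56.3), np.float64(-51.1))
   56 18 -65.9 10.8 (np.float64(-61.4), np.float64(-56.3))
   med [-64.9   16.55]
```

```bash
python3 -m crank '[[[0,0.0005,-0.0003],0,0.05],[[0,0.001,-0.0003],0,0.05],[[0,0.0015,-0.0003],0,0.05],[[0,0.002,-0.0003],0,0.05],[[0,0.0025,-0.0003],0,0.05],[[0,0.003,-0.0003],0,0.05],[[0,0.0035,-0.0003],0,0.05],[[0,0.0035,-0.0003],0,0.05],[[0,0.0035,-0.0003],0,0.05]]'; python3 meas.py 8;python3 trk.py 8
```

```text
time_s: 16.42
tool_pos: [0.5226, -0.1114, 0.0913]
tool_rot: [[0.999, 0.048, -0.001], [0.048, -0.999, 0.007], [-0.0, -0.007, -1.0]]
wrist_force: [1.9, 16.1, 2.9]
gripper_width: 0.0633
16.425 [ 0.5226 -0.1114  0.0913] yawx 2.78 F [ 1.93 16.1   2.89] T [ 2.19  -0.526  0.455] w 0.06331762267136896
strip top shift mm [(np.float64(0.6352332329939261), np.float64(7.5)), (np.float64(0.633513919187403), np.float64(7.75)), (np.float64(0.6242418524532387), np.float64(7.25))]
strip top right shift mm [(np.float64(0.9492142664101882), np.float64(2.5)), (np.float64(0.9457752095003668), np.float64(2.75)), (np.float64(0.9389673858300549), np.float64(2.25))]
mate top/back shift mm [(np.float64(0.9920554038786561), np.float64(6.0)), (np.float64(0.9904566195226022), np.float64(6.25)), (np.float64(0.982773065355045), np.float64(5.75))]
```

The wrist tilts about 0.4° under load, which could gape the seam low down. I ease the grip so the half can settle flush against its mate.

```bash
python3 -m crank '[[[0,0,0],0,0.05],[[0,0,0],0,0.05],[[0,0,0],0,0.05],[[0,0,0],0,0.05]]' 40; python3 meas.py 9; python3 trk.py 9
```

```text
time_s: 17.02
tool_pos: [0.5226, -0.1114, 0.0914]
tool_rot: [[0.999, 0.048, -0.0], [0.048, -0.999, 0.007], [-0.0, -0.007, -1.0]]
wrist_force: [2.1, 15.2, 2.3]
gripper_width: 0.0632
17.025 [ 0.5226 -0.1114  0.0914] yawx 2.78 F [ 2.15 15.2   2.32] T [ 2.189 -0.579  0.425] w 0.06321175015242711
strip top shift mm [(np.float64(0.6361164337624305), np.float64(7.5)), (np.float64(0.6339132001336418), np.float64(7.75)), (np.float64(0.6255533002447199), np.float64(7.25))]
strip top right shift mm [(np.float64(0.9457111034417789), np.float64(2.5)), (np.float64(0.941270929574847), np.float64(2.25)), (np.float64(0.9370739033161835), np.float64(2.75))]
mate top/back shift mm [(np.float64(0.9903655141326351), np.float64(6.0)), (np.float64(0.9874638756752189), np.float64(6.25)), (np.float64(0.9824413362508957), np.float64(5.75))]
```

```bash
python3 -m crank '[[[0,0,0],0,0.05],[[0,0,0],0,0.05],[[0,0,0],0,0.05],[[0,0,0],0,0.05],[[0,0,0],0,0.05],[[0,0,0],0,0.05],[[0,0,0],0,0.05],[[0,0,0],0,0.05],[[0,0,0],0,0.05],[[0,0,0],0,0.05],[[0,0,0],0,0.05],[[0,0,0],0,0.05],[[0,0,0],0,0.05],[[0,0,0],0,0.05],[[0,0,0],0,0.05],[[0,0,0],0,0.05]]'; python3 -m crank '[[[0,0,0],0,0.05],[[0,0,0],0,0.05],[[0,0,0],0,0.05],[[0,0,0],0,0.05],[[0,0,0],0,0.05],[[0,0,0],0,0.05],[[0,0,0],0,0.05],[[0,0,0],0,0.05],[[0,0,0],0,0.05],[[0,0,0],0,0.05],[[0,0,0],0,0.05],[[0,0,0],0,0.05],[[0,0,0],0,0.05],[[0,0,0],0,0.05],[[0,0,0],0,0.05],[[0,0,0],0,0.05]]'; python3 meas.py 10; python3 trk.py 10; python3 side.py 10 20 -44; python3 -c "
from h import *
cv2.imwrite('pics/full10.png',load('scene','10')[0])"
```

```text
time_s: 19.12
tool_pos: [0.5226, -0.1114, 0.0913]
tool_rot: [[0.999, 0.049, -0.001], [0.049, -0.999, 0.007], [-0.0, -0.007, -1.0]]
wrist_force: [2.8, 14.9, 2.5]
gripper_width: 0.0634
time_s: 21.12
tool_pos: [0.5226, -0.1114, 0.0913]
tool_rot: [[0.999, 0.048, -0.001], [0.048, -0.999, 0.007], [-0.0, -0.007, -1.0]]
wrist_force: [2.6, 14.7, 2.2]
gripper_width: 0.0634
21.125 [ 0.5226 -0.1114  0.0913] yawx 2.78 F [ 2.61 14.68  2.22] T [ 2.203 -0.504  0.411] w 0.06338093607651363
strip top shift mm [(np.float64(0.6385859649454233), np.float64(7.5)), (np.float64(0.6358260796809923), np.float64(7.75)), (np.float64(0.628696965889552), np.float64(7.25))]
strip top right shift mm [(np.float64(0.9498315278198404), np.float64(2.5)), (np.float64(0.9486682183976329), np.float64(2.25)), (np.float64(0.9374221892732024), np.float64(2.75))]
mate top/back shift mm [(np.float64(0.9930722665898537), np.float64(6.0)), (np.float64(0.991720807717696), np.float64(6.25)), (np.float64(0.9835722015341474), np.float64(5.75))]
10 mate low side 86 slope deg 0.12 mean 32.14 at y -4.4 med 32.05 span 53.0
10 mate low face few 0
10 mate hi side 122 slope deg -0.73 mean 32.17 at y -3.0 med 32.11 span 56.0
10 mate hi face 16 slope deg -14.5 mean -25.2 at y -8.9 med -25.26 span 19.0
10 held low side 77 slope deg -0.23 mean 32.18 at y -41.8 med 32.16 span 45.0
10 held low face few 0
```

View pics/full10.png

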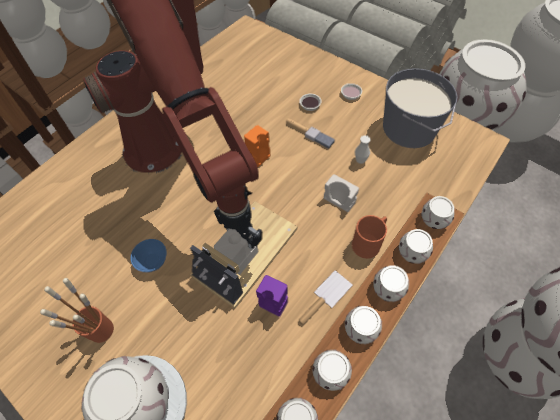

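View pics/scene10.png

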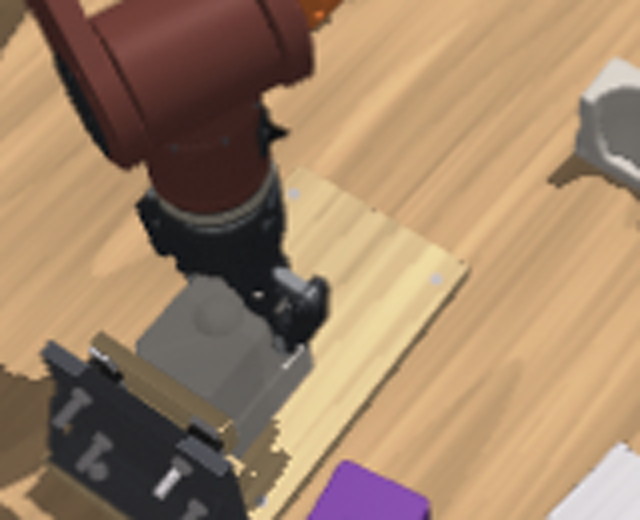

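The pair reads as one block on the stand (crop px 150–310, 280–440). Both side lines are at 32.1–32.2 mm, and nothing else has moved. The push held at about 15 N for over 4 s, so I hand it in.

```bash
python3 -c "
from rig import robot
print(robot.sign_off()); o=robot.get_obs(); print(o['time_s'],o['wrist_force'])"
```

```text
the job is handed in; nothing more can be done
None
the job is handed in; nothing more can be done
```

I closed the mould and handed the job in at about 21 s, with the arm still gripping the loose half and pressing the pair against the backstop. I gripped the grey tall half by its flat sides above the groove and stood it on the board facing its mate. Then I brought it up slowly until the natches went in.

**What the last checks showed**
- **Alignment:** the sides of the two halves line up within about 0.1 mm, and the yaw agrees within about 0.5°.
- **Natches:** the mate only began to move once the arm had come about as far as full closure needs. That fits natches seated in their pockets rather than resting on the rim.
- **Push:** the wrist force along the pressing direction stayed at 14.7–15.2 N for over 4 s. About 2 N of that is the loose half dragging on the board. The mate moved back about 6 mm, which means roughly 12 N on the buffers plus 1–3 N of friction, so about 13–15 N between the halves.
- **Bench:** nothing else appears moved in the last picture; I checked this by eye only.

**What is less certain**
- **Flushness:** the wrist leans about 0.4° under the push, which could leave up to 0.8 mm of gap at the bottom of the seam. I eased the grip from 80 to 40 N so the half could settle, but the readings hardly changed. I judge the seam flush from the force and torque readings, because the pictures are too coarse to show a gap that small.
- **Backstop travel:** tracking the backstop strip itself gave conflicting shifts (2.5 and 7.5 mm) because of changing shadows. I relied on the mate's own edge, which tracked clearly.

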